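# Unlock the spring balance and weigh the sample jars

### The job

Unlock the balance: draw the locking pin straight out of its bore and park it in the open notch beside the bore, lying as it did in the bore, with its knob close up against the red block. Then weigh each jar that is there, one at a time from the smallest to the largest: set it down gently and upright in the middle of the pan, let go and wait until the pan has settled, then set it gently upright on the blue board, wholly on it, before you take the next. Leave the pin parked and the beaker, the screwdriver and the plywood box where they are.

Things in the scene. Friction and masses are not known exactly. Their poses are not given: they have to be found in the camera images.
- balance: Spring balance fixed to the table: grey base 170 x 170 x 40 mm, round steel pan above its centre, red lock block on its front. Origin: centre of its underside; z up; the lock block is on its own -x side, spanning x -102 to -74, y -30 to +85, top z 75 mm. The block holds the bore (y = 0) and the open-topped notch (y = +55 mm).
- bore (a point): Mouth of the bore in the red block's front face, on the bore's axis, 56 mm above the table; axes as the balance's. The bore is 15 x 15 mm square and runs level along the balance's x, 28 mm through the block; behind it the pin passes through a hole in the pan's tab, which stops the pan.
- notch (a point): Where the parked pin's shoulder belongs: in the block's front face, 55 mm to +y of the bore, 56 mm above the table; axes as the balance's. The notch is a groove along the balance's x, open at top and both ends, 28 mm long, floor at height 50 mm and about 15 mm wide, flaring to 34 mm at the block's top. The pin lies in it level, knob in front.
- lock_pin: Locking pin, level: steel shank 12 mm across, 60 mm long, round black knob 26 mm across, 24 mm long on its outer end; 0.07 kg. Origin: on the axis where shank meets knob (the shoulder). x axis along the shank to its tip at +60 mm; the knob's middle is at x = -12 mm. It starts in the bore; draw it 65 mm straight out to clear the block.
- pan (a joint): How far the sprung pan has sunk, in m: 0 empty, up to 0.020; about 4 mm per 100 g.
- pan_top (a point): Centre of the pan's top face, marked by a yellow spot; the pan is a flat steel disc 120 mm across, its top 85 mm above the table when empty. It moves straight down under load.
- board: Blue flat storage board 280 x 140 mm, 4 mm thick, fixed to the table. Origin: centre of its underside; x axis along its 280 mm length.
- jar_yellow: Closed white round sample jar with yellow lid, the smallest of the four kinds: straight-sided, 44 mm across, 48 mm tall. Origin: centre of its underside; z up. May be absent.
- jar_green: Closed white round sample jar with green lid, second smallest of the four kinds: straight-sided, 50 mm across, 56 mm tall. Origin: centre of its underside; z up. May be absent.
- jar_orange: Closed white round sample jar with orange lid, second largest of the four kinds: straight-sided, 56 mm across, 64 mm tall. Origin: centre of its underside; z up. May be absent.
- jar_red: Closed white round sample jar with red lid, the largest of the four kinds: straight-sided, 62 mm across, 72 mm tall. Origin: centre of its underside; z up. May be absent.
- beaker: Bystander: clear glass beaker, 70 mm across at the rim, 90 mm tall. Origin: centre of its underside.
- screwdriver: Bystander: screwdriver lying on the table. Handle to its own -x.
- kit_box: Bystander: closed plywood box 90 x 65 x 30 mm. Origin: centre of its underside.
Things that resemble listed ones, but are neither listed nor needed, are in the scene too. Leave any black or purple look-alike of the jar_orange alone.

How it is judged:
By the outcome, as a careful person would: the job done as asked, in the order asked, and still so for the second after the job is handed in, with the robot touching nothing.
Of jar_yellow, jar_green, jar_orange, jar_red only 3 to 4 are there at a start; the rules pass over those that are not, and their reading is None.
At some moment in a run one of jar_yellow, jar_green, jar_orange, jar_red may be knocked a few centimetres aside while the robot is not near it.
It also fails if it takes over 210 s, if anything falls off the work surface, if the arm or the gripper's body presses on something with over 40 N, if the wrist force passes 120 N, or if a joint passes its speed limit or range.

### The arm

A 6-joint arm with a two-finger parallel gripper is mounted at the origin on the work surface. World frame = base frame: x ahead of the robot, y to its left, z up, the work surface at z = 0. Lengths are in mm, angles in rad, forces in N, time in s.
With the tool pointing down it reaches from about 275 to 725 mm from the base axis. Payload 5.6 kg.
Tool frame: the origin (TCP) lies midway between the tips of the shut fingers; the grasp point (between the pads) lies 19 mm behind it; z points along the fingers, x is the direction in which the jaws open and shut, and the axes are right-handed (so a half turn about z gives the same grasp; the last joint's range is limited). The gripper opens to 85 mm and grips with 20 to 120 N. Pads are 22 mm wide; open, the fingers measure 114 mm over their backs; the gripper's body (76 mm by 85 mm) begins 54 mm behind the grasp point. The pads swing forward as they close: fully open they stand 13 mm farther back than shut.
Start: joints at [1.57, 0.255, 0.108, 0, -1.424, -0.285], TCP at [155.031, 527.691, 231.283] pointing down, gripper open.
Joint ranges: [-2.95, 2.95], [-1.21, 1.97], [-1.09, 1.5], [-2.87, 1.71], [-2.94, -0.07], [-3.05, 3.05]. Speed limits (rad/s): [2.57, 2.57, 3.14, 3.14, 3.14, 3.14].

### API

Orientations are given as [roll, pitch, yaw] about the fixed x, y, z axes, in that order (R = Rz(yaw) Ry(pitch) Rx(roll)).
In Python, from station import manip, move_gripper, sensors, vision, ticket gives the robot as it stands. Calls block until the motion is done:
- manip.move_to(position, orientation): joint-space move of the TCP to a pose.
- manip.move_straight(position, attitude=None, velocity=150): straight line of the TCP; attitude=None keeps the orientation; velocity is the mean speed in mm/s.
- manip.set_joints(angles): joint-space move.
- move_gripper(opening, effort=None): finger opening in mm; effort is the grip in N (None keeps the last); returns when the fingers have stopped.
- manip.hold(seconds).
- manip.inverse_kinematics(position, orientation): joint angles nearest the present ones, or None.
- sensors.state(): the state.
- vision.capture(name): name is "scene" or "top" or "wrist"; returns the picture (384x512x3 uint8, red, green, blue); there is no depth.
- vision.get_calibration(name): a dict with "fx", "fy", "cx", "cy" (pixels), "k1" (the pictures are not rectified: a ray, as slopes to the right and down, at radius r is drawn at 1 + k1 r^2 times it, then the intrinsics apply), "rvec" (rotation vector, rad) and "tvec" (3), from world to camera coordinates, as OpenCV has them; the wrist camera has in their place "T_tool_cam" (4x4, takes a point from camera to tool coordinates, whose origin is the TCP and whose axes are the tool frame's). Camera axes: x right, y down, z forward; pixel columns grow to the right and rows downward; lengths in mm; the calibration is good to about 2 mm. A picture is of the moment at which its call begins: read the wrist's pose just before it. get_calibration takes no time and is no camera call.
A pose or a line that the arm cannot do raises manip.PlanningError and nothing moves.
- ticket.close_job(): hands the job in, once; it reports no verdict.
The state is a dict: "time": time; "joint_pos": joint angles; "dq": joint speeds; "effort": joint torques, N m; "tool_pos": TCP position; "tool_rot": TCP orientation; "force": force on the tool from outside, world axes, zero at the start; "moment": the same for the moment, N m; "gripper_width": finger opening in mm.
Only numpy, scipy, OpenCV 4.12 (cv2) and the standard library are available. Lean on these libraries where they do the work, as an engineer would, in place of code of your own. Each camera call takes 0.05 s, during which the arm holds its last target.

## Working session

There is one attempt and no reset: what is moved stays moved. The work goes in short steps, each a Python script; the robot and the scene stay as the last script left them, time stands still between calls to the robot, and variables do not carry over. Pictures are saved under pics/ and viewed, and the job is handed in when it is done.

```bash
ls; mkdir -p pics; python3 - <<'E'
from station import manip, move_gripper, sensors, vision, ticket
import cv2
for n in("scene","top","wrist"):
    im=vision.capture(n); cv2.imwrite(f"pics/{n}0.png",im[:,:,::-1]); print(n,vision.get_calibration(n))
print(sensors.state())
E
```

```text
pics
scene {'fx': 347.8251397053879, 'fy': 347.8251397053879, 'cx': 255.43662278084815, 'cy': 186.83928517132566, 'k1': 0.019117140083347795, 'rvec': array([ 1.19568394,  2.11017753, -1.12792804]), 'tvec': array([ 312.3804581 , -174.16420337, 1309.74905508])}
top {'fx': 352.3935130483503, 'fy': 352.3935130483503, 'cx': 250.25453878480232, 'cy': 196.03184852450036, 'k1': -0.09089436698818071, 'rvec': array([ 2.17781448, -2.14847299,  0.1218294 ]), 'tvec': array([-46.5973398 , 548.04338945, 846.27463811])}
wrist {'fx': 271.43185942771794, 'fy': 271.43185942771794, 'cx': 256.34252221719714, 'cy': 191.86028820801278, 'k1': -0.01693564407033905, 'T_tool_cam': array([[ 9.99999887e-01, -3.81765084e-04, -2.84301731e-04,
        -1.18564835e+00],
       [ 4.52262882e-04,  9.48289881e-01,  3.17405257e-01,
        -8.12159321e+01],
       [ 1.48426210e-04, -3.17405349e-01,  9.48289946e-01,
        -1.42481526e+02],
       [ 0.00000000e+00,  0.00000000e+00,  0.00000000e+00,
         1.00000000e+00]])}
{'time': 0.15, 'joint_pos': array([ 1.56954958e+00,  2.55582649e-01,  1.07311310e-01, -3.36233336e-04,
       -1.42390171e+00, -2.84615234e-01]), 'dq': array([-7.41706376e-04, -1.12043487e-03,  4.78005508e-03,  6.59124625e-04,
        9.82309216e-05, -5.71860962e-05]), 'effort': array([-7.13202771e-04, -3.86940873e+01,  2.38080186e+01,  5.36667645e+00,
       -4.59488030e-03, -4.07423897e-06]), 'tool_pos': array([154.93713456, 527.34119452, 230.62503643]), 'tool_rot': array([-3.14152525e+00, -1.41472129e-03, -1.85670780e+00]), 'force': array([-0.71451501, -0.06991894,  0.17060965]), 'moment': array([-0.03040565, -0.04842389,  0.00575639]), 'gripper_width': 85.67474735497866}
```

View pics/scene0.png

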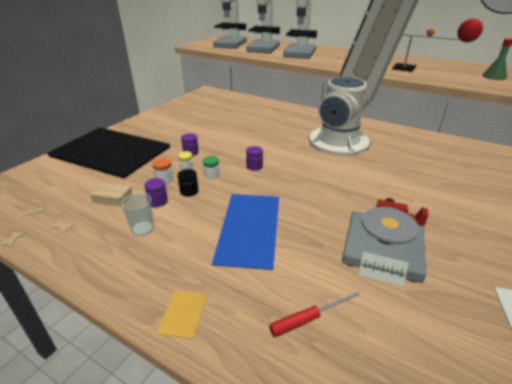

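View pics/top0.png

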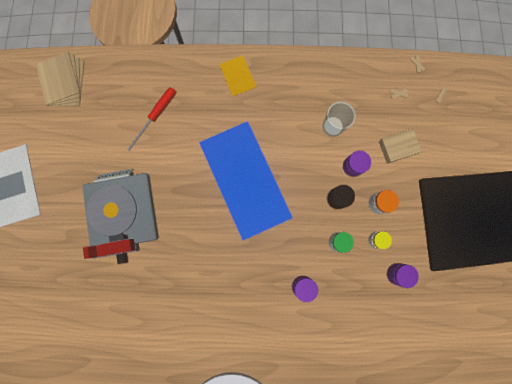

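View pics/wrist0.png

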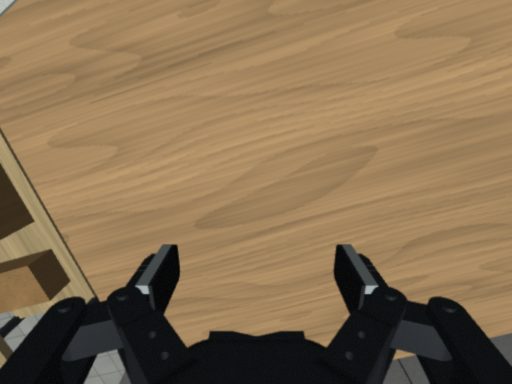

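The top view shows the balance on the left with its red block at about (108,249) and the pin knob at (122,258). The board is at (245,180). The jars are orange (387,201), yellow (383,240) and green (343,242). There is no red jar. The look-alikes are three purple jars (358,163), (405,275), (306,289) and one black jar (341,197).

```bash
cat > h.py <<'E'
from station import manip, move_gripper, sensors, vision, ticket
import cv2, numpy as np
from scipy.spatial.transform import Rotation as Rn
def cam(n,st=None):
    c=vision.get_calibration(n)
    if n=="wrist":
        st=st or sensors.state()
        T=np.eye(4);T[:3,:3]=Rn.from_euler('xyz',st['tool_rot']).as_matrix();T[:3,3]=st['tool_pos']
        T=T@c['T_tool_cam'];R=T[:3,:3];o=T[:3,3]
    else:
        Rc=Rn.from_rotvec(c['rvec']).as_matrix();R=Rc.T;o=-R@c['tvec']
    return c,R,o
def ray(C,u,v):
    c,R,o=C
    d=np.array([(u-c['cx'])/c['fx'],(v-c['cy'])/c['fy']]);s=d.copy()
    for _ in range(20): s=d/(1+c['k1']*(s@s))
    return R@np.array([s[0],s[1],1.]),o
def onz(C,u,v,z):
    d,o=ray(C,u,v); return o+d*(z-o[2])/d[2]
def proj(C,P):
    c,R,o=C;p=R.T@(np.asarray(P,float)-o);s=p[:2]/p[2];s=s*(1+c['k1']*(s@s))
    return np.array([c['fx']*s[0]+c['cx'],c['fy']*s[1]+c['cy']])
def grab(n,name=None,scale=1):
    st=sensors.state();im=vision.capture(n)
    C=cam(n,st)
    if name: cv2.imwrite("pics/"+name,im[:,:,::-1])
    return im,C
def mask(im,lo,hi):
    h=cv2.cvtColor(im,cv2.COLOR_RGB2HSV);return cv2.inRange(h,np.array(lo),np.array(hi))
def blobs(m,amin=30):
    n,l,s,c=cv2.connectedComponentsWithStats(m)
    return [(int(s[i,4]),c[i].round(1),(l==i)) for i in np.argsort(-s[1:,4])+1 if s[i,4]>=amin] if n>1 else []
JARS=dict(yellow=((24,120,100),(34,255,255),48,44),green=((55,100,60),(80,255,255),56,50),orange=((5,200,150),(14,255,255),64,56),red=((0,150,80),(4,255,255),72,62))
def down(yaw): return [np.pi,0,yaw]
E
python3 - <<'E'
from h import *
im,C=grab("top"); big=cv2.resize(im,None,fx=1,fy=1)
for k,(lo,hi,z,d) in JARS.items():
    for a,c,m in blobs(mask(im,lo,hi),25): print(k,a,c,onz(C,*c,z).round(1))
m=mask(im,(105,150,80),(125,255,255))
b=blobs(m)[0]; r=cv2.minAreaRect(np.argwhere(b[2])[:,::-1].astype(np.float32)); print(r); 
print(np.array([onz(C,*p,4)[:2] for p in cv2.boxPoints(r)]).round(1), onz(C,*b[1],4))
cr=cv2.resize(im[160:280,60:180],None,fx=5,fy=5,interpolation=cv2.INTER_CUBIC);cv2.imwrite("pics/crop1.png",cr[:,:,::-1])
ims,S=grab("scene")
cr=cv2.resize(ims[120:220,110:280],None,fx=4.5,fy=4.5,interpolation=cv2.INTER_CUBIC);cv2.imwrite("pics/crop2.png",cr[:,:,::-1])
for k,(lo,hi,z,d) in JARS.items():
    for a,c,m in blobs(mask(ims,lo,hi),25): print(k,a,c,onz(S,*c,z).round(1))
E
```

```text
yellow 263 [382.3 239.9] [ 443.3 -363.1   48. ]
green 319 [342.9 242.1] [ 437.5 -263.2   56. ]
orange 361 [387.2 200.7] [ 538.  -371.6   64. ]
red 485 [108.3 248.4] [414.3 295.9  72. ]
red 306 [161.6 103.5] [771.5 183.4  72. ]
((245.09588623046875, 179.91094970703125), (106.51287841796875, 53.71162414550781), 65.55604553222656)
[[ 691.    98.2]
 [ 752.9  -29.1]
 [ 498.5 -145.4]
 [ 440.5  -21.4]] [592.34350722 -25.53924881   4.        ]
yellow 101 [184.8 155.8] [ 452.6 -356.    48. ]
green 117 [210.4 161.2] [ 449.6 -255.5   56. ]
red 626 [293.8 320.8] [833.9 211.6  72. ]
red 295 [471.3  28. ] [-2321.3   255.6    72. ]
red 155 [392.1 204.5] [415.5 276.2  72. ]
red 127 [421.  216.4] [428.7 344.7  72. ]
red 41 [507.6  42.3] [-1840.2   503.9    72. ]
```

View pics/crop1.png

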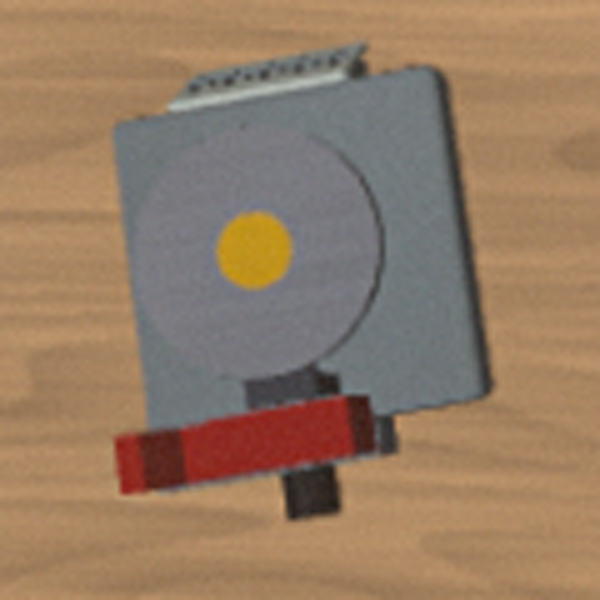

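View pics/crop2.png

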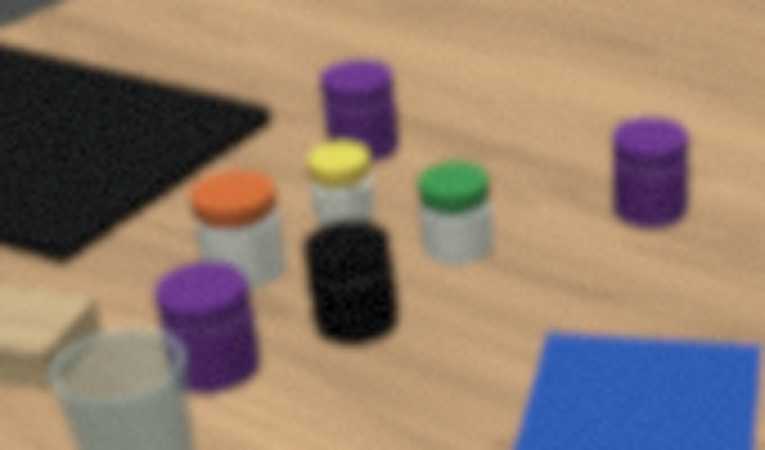

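```bash
python3 - <<'E'
from h import *
im,C=grab("top")
# yellow spot
for a,c,m in blobs(mask(im,(18,180,120),(28,255,255)),20): print("spot",a,c,onz(C,*c,85).round(1))
b=[x for x in blobs(mask(im,(0,150,60),(6,255,255)),50)][0]
pts=np.argwhere(b[2])[:,::-1].astype(np.float32)
r=cv2.minAreaRect(pts);bp=np.array([onz(C,*p,75)[:2] for p in cv2.boxPoints(r)]);print(bp.round(1),b[1])
print("knob",onz(C,122.5,259,69))
ims,S=grab("scene")
for a,c,m in blobs(mask(ims,(18,180,120),(28,255,255)),20): print("spot",a,c,onz(S,*c,85).round(1))
E
```

```text
spot 871 [237.4  75.3] [840.6  -3.6  85. ]
spot 153 [110.4 209.7] [505.6 290.3  85. ]
[[415.3 359.4]
 [439.1 239.2]
 [413.4 233.4]
 [389.4 353.1]] [107.3 248.6]
knob [390.11525735 261.34120396  69.        ]
```

```bash
python3 - <<'E'
from h import *
y=np.pi/2+.198
manip.move_to([400,262,170],down(y))
im,C=grab("wrist","w1.png"); s=sensors.state(); print(s['time'],s['tool_pos'],s['tool_rot'],s['joint_pos'])
for a,c,m in blobs(mask(im,(18,180,120),(28,255,255)),20): print("spot",a,c,onz(C,*c,85).round(1))
E
```

```text
2.1417 [399.93108259 262.46633669 170.1202368 ] [ 3.14135858e+00 -1.54691949e-04  1.77016825e+00] [ 9.09455046e-01  1.42612544e-01 -1.91405970e-01  3.73544806e-05
 -1.23649947e+00 -2.28089172e+00]
spot 743 [261.4 298. ] [505.6 290.2  85. ]
```

View pics/w1.png

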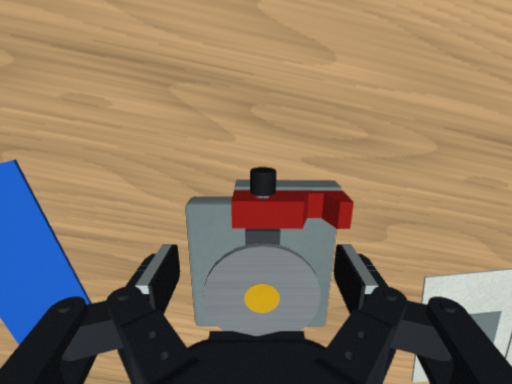

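```bash
python3 - <<'E'
from h import *
im=cv2.imread("pics/w1.png")[:,:,::-1].copy()
cr=cv2.resize(im[150:250,180:360],None,fx=4.4,fy=4.4,interpolation=cv2.INTER_CUBIC);cv2.imwrite("pics/crop3.png",cr[:,:,::-1])
C=cam("wrist")
k=blobs(mask(im,(0,0,0),(180,255,60)),30)
for a,c,m in k[:8]:
    ys,xs=np.where(m); print(a,c,xs.min(),xs.max(),ys.min(),ys.max())
b=blobs(mask(im,(0,150,140),(6,255,255)),50)
for a,c,m in b:
    ys,xs=np.where(m);print("red",a,c,xs.min(),xs.max(),ys.min(),ys.max())
    # front edge fit: min row per column, and back edge
    for f in (np.min,np.max):
        q=np.array([(x,f(ys[xs==x])) for x in range(xs.min()+3,xs.max()-2)]);
        P=np.array([onz(C,*p,75)[:2] for p in q]);pf=np.polyfit(P[:,1],P[:,0],1);print(np.arctan(-pf[0]),P[0],P[-1])
E
```

```text
33723 [256.2 340.2] 0 511 245 383
685 [262.6 181.5] 250 275 168 195
65 [262.3 229.7] 246 278 229 231
red 1845 [267.  214.5] 232 303 202 228
0.19876696100402996 [411.57447678 245.73782076] [399.57116042 305.32932787]
0.195619865037697 [436.97433498 250.19536283] [425.62558013 311.99464213]
red 324 [314.8 205.4] 308 322 194 217
0.1987699887976239 [389.88041406 313.36689786] [388.41457682 320.64405965]
0.1980658259668429 [412.32171637 319.41368918] [410.81785045 326.90689868]
red 312 [345.1 215.4] 338 352 203 228
0.1983332438896674 [392.95101319 343.31948955] [391.46707657 350.7031635 ]
0.19715613620830852 [417.82010587 350.97832819] [416.29646099 358.6060489 ]
```

View pics/crop3.png

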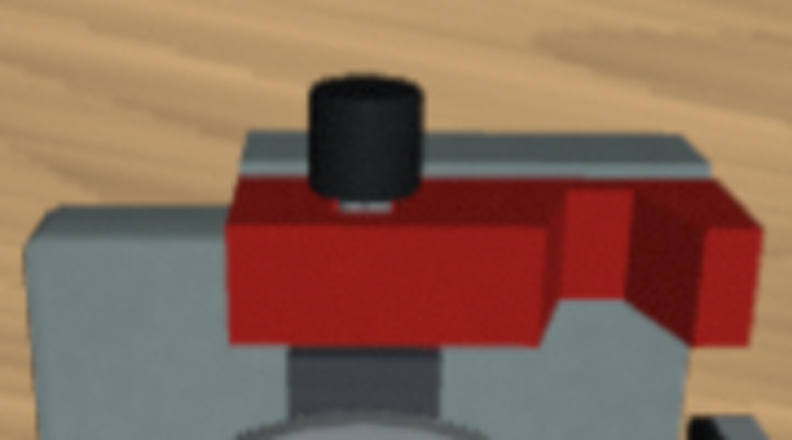

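```bash
cat >> h.py <<'E'
YB=.198; B0=np.array([505.6,290.2]); RB=np.array([[np.cos(YB),-np.sin(YB)],[np.sin(YB),np.cos(YB)]])
def b2w(x,y,z): return [*(B0+RB@[x,y]),z]
def w2b(p): return RB.T@(np.asarray(p)[:2]-B0)
E
python3 - <<'E'
from h import *
C=cam("wrist")
print("rear top",w2b(onz(C,262.7,196,68))); print("outer top/bot",w2b(onz(C,262.7,168,69)),w2b(onz(C,262.7,168,45)))
print("lat",w2b(onz(C,249.5,183,56)),w2b(onz(C,276,183,56)))
print("shank",w2b(onz(C,262.7,198,62)))
print("block", [w2b(onz(C,u,v,75)) for u,v in ((232,202),(232,228),(303,203))])
E
```

```text
rear top [-104.43782825    0.92795926]
outer top/bot [-132.08263853    0.67502761] [-126.31876866    1.26249117]
lat [-113.79149392  -11.89863539] [-113.81423024   14.23775302]
shank [-100.24440482    1.09785657]
block [array([-100.93192345,  -27.90333958]), array([-74.08418914, -28.65043591]), array([-99.98253661,  38.55523143])]
```

```bash
python3 - <<'E'
from h import *
y=np.pi/2+YB
move_gripper(50,30)
manip.move_to(b2w(-116.5,.9,100),down(y))
manip.move_straight(b2w(-116.5,.9,36),velocity=80)
print(sensors.state()['force'])
grab("wrist","w2.png")
move_gripper(10,40)
s=sensors.state(); print(s['time'],s['gripper_width'],s['force'],s['tool_pos'],w2b(s['tool_pos']))
grab("wrist","w3.png")
E
python3 -c "
import cv2,numpy as np
cv2.imwrite('pics/c4.png',np.hstack([cv2.imread('pics/w2.png')[100:384,100:400],cv2.imread('pics/w3.png')[100:384,100:400]]))"
```

```text
[ 0.24582454 -0.1015587   1.33789096]
4.3 25.07157349879741 [-0.3826936   0.24558185  2.54397178] [391.39444892 268.42219635  36.42634485] [-116.25808367    1.11292912]
```

View pics/c4.png

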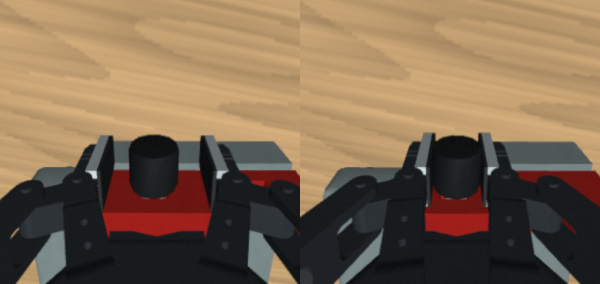

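The knob is centred between the pads (left) and gripped at about 25 mm (right).

```bash
python3 - <<'E'
from h import *
p=np.array(sensors.state()['tool_pos']); d=RB@[1,0]
for k in (20,45,72):
    q=p.copy(); q[:2]-=d*k; manip.move_straight(list(q),velocity=60); s=sensors.state(); print(s['force'],s['gripper_width'],w2b(s['tool_pos']))
im,C=grab("wrist","w4.png"); print(sensors.state()['time'])
grab("top","t4.png")
E
```

```text
[-1.43313383  0.52284309  1.94560248] 24.56118567173119 [-137.19362307    0.85951419]
[-0.334587   -1.07084488  0.50438338] 24.56462307336489 [-161.72142703    1.05001776]
[ 0.52749724  0.09711867 -0.39988119] 24.41405869059943 [-188.33497086    1.28039022]
6.05
```

View pics/w4.png

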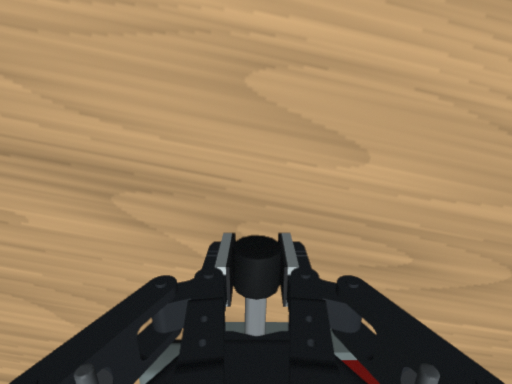

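```bash
python3 - <<'E'
from h import *
st=dict(tool_pos=[399.931,262.466,170.12],tool_rot=[3.14136,-.000155,1.77017])
C=cam("wrist",st)
for u,v in ((308.4,192.7),(323.9,192.7),(307,218),(322.5,218)): print(w2b(onz(C,u,v,50)))
p=sensors.state()['tool_pos']
def go(x,y,z,v=100):
    manip.move_straight(b2w(x,y,z),velocity=v); s=sensors.state(); print(w2b(s['tool_pos']).round(2),s['tool_pos'][2].round(2),s['force'].round(1),s['gripper_width'].round(2))
go(-188,1.1,75); go(-188,56.1,75); go(-118.5,56.1,75)
grab("wrist","w5.png"); grab("scene","s5.png"); print(sensors.state()['time'])
E
```

```text
[-101.71151522   48.06674301]
[-101.72436673   63.93895411]
[-73.52646907  48.34126434]
[-73.52710871  64.72797904]Traceback (most recent call last):
  File "<stdin>", line 8, in <module>
  File "<stdin>", line 7, in go
AttributeError: 'float' object has no attribute 'round'
```

Notch centre measures y ≈ 56.1, which matches the pin's +1.1 lateral offset.

```bash
cat >> h.py <<'E'
def rep():
    s=sensors.state(); print('t%.1f'%s['time'],np.round(s['tool_pos'],1),w2b(s['tool_pos']).round(2),'F',np.round(s['force'],1),'w%.2f'%s['gripper_width']); return s
def go(x,y,z,v=100):
    manip.move_straight(b2w(x,y,z),velocity=v); return rep()
E
python3 - <<'E'
from h import *
go(-188,1.1,75); go(-188,56.1,75); go(-118.5,56.1,75)
grab("wrist","w5.png"); grab("scene","s5.png")
E
```

```text
t6.9 [320.8 253.9  74.4] [-188.32    0.78] F [-0.5  0.1 -0.4] w24.85
t7.6 [310.  308.1  74.8] [-188.29   56.06] F [ 0.7  0.1 -0.7] w25.08
t8.4 [378.  321.6  74.9] [-118.89   55.83] F [-0.9 -0.6 -0.6] w25.02
```

View pics/w5.png

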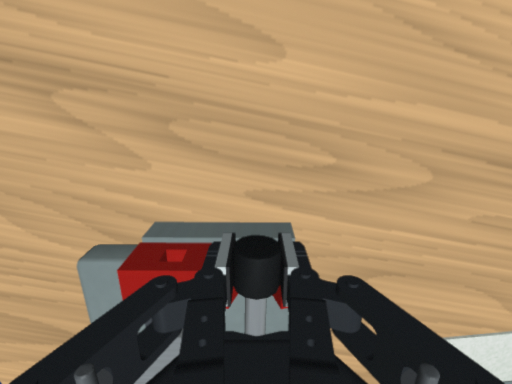

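```bash
python3 - <<'E'
from h import *
go(-118.5,56.1,45,60)
z=45
for z in (41,39,38,37,36.5,36,35.5):
    s=go(-118.5,56.1,z,30)
    if s['force'][2]>4: break
x=-118.5
while x<-112:
    x+=.7; s=go(x,56.1,z,20)
    if (RB.T@s['force'][:2])[0]<-5: break
grab("wrist","w6.png")
E
```

```text
t9.2 [378.5 321.9  44.9] [-118.42   56.09] F [-0.8  0.1 -0.2] w24.83
t9.5 [378.4 321.9  40.9] [-118.53   56.07] F [ 0.9 -0.5 -0. ] w25.06
t9.7 [378.4 321.8  39. ] [-118.54   56.03] F [-0.3  0.1 -0.3] w24.74
t10.0 [378.3 321.9  38. ] [-118.53   56.1 ] F [-0.3  0.7 -0.4] w25.21
t10.2 [378.3 321.8  36.9] [-118.54   56.05] F [-0.2 -0.6 -0.5] w24.98
t10.5 [378.4 321.9  36.6] [-118.45   56.13] F [-0.8  0.4 -0.1] w24.30
t10.7 [378.4 322.   36.3] [-118.44   56.16] F [-2.  -0.6  3.9] w24.62
t11.0 [378.4 322.   36.1] [-118.43   56.16] F [-3.4 -1.1  6.9] w24.66
t11.2 [378.7 322.   36. ] [-118.12   56.13] F [-5.1 -1.1  7.9] w24.72
```

View pics/w6.png

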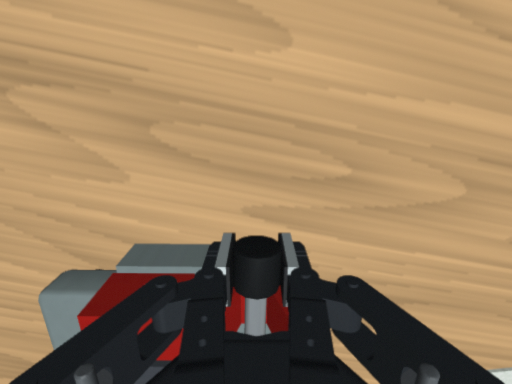

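```bash
python3 - <<'E'
from h import *
s=go(-118.2,56.1,36.6,20)
f0=(RB.T@s['force'][:2])[0]
x=-118.2
while x<-110:
    x+=.5; s=go(x,56.1,36.6,20)
    if (RB.T@s['force'][:2])[0]<-6: break
grab("wrist","w7.png")
E
```

```text
t11.5 [378.7 322.1  36.5] [-118.11   56.24] F [-0.9  0.2  1.3] w24.92
t11.8 [379.1 322.1  36.5] [-117.71   56.18] F [-2.1 -0.2  1.6] w24.65
t12.0 [379.7 322.1  36.5] [-117.2    56.05] F [-1.   0.6  0.6] w24.60
t12.3 [380.2 322.2  36.5] [-116.67   56.02] F [-1.6  0.5  0.5] w24.71
t12.5 [380.7 322.3  36.6] [-116.16   56.02] F [-0.5 -1.2 -0. ] w24.86
t12.8 [381.2 322.4  36.6] [-115.65   56.07] F [-0.3  0.   1.2] w24.64
t13.0 [381.7 322.6  36.6] [-115.13   56.11] F [-0.3 -0.2  1. ] w24.77
t13.3 [382.1 322.7  36.6] [-114.65   56.13] F [-1.1 -1.   0.7] w24.71
t13.5 [382.6 322.7  36.6] [-114.23   56.11] F [-1.8 -0.9  2.3] w24.53
t13.8 [382.6 322.7  36.5] [-114.15   56.08] F [-4.6  0.2  3.6] w25.17
t14.0 [382.7 322.7  36.5] [-114.14   56.07] F [-7.1 -0.3  4.1] w24.58
```

View pics/w7.png

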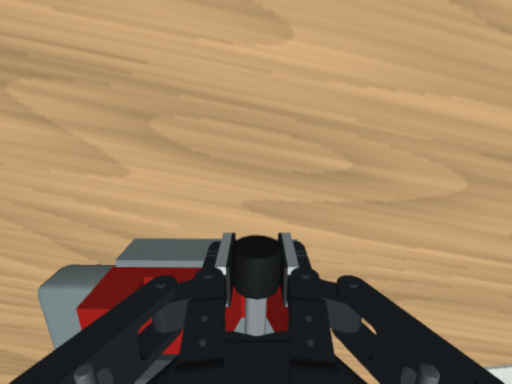

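```bash
python3 - <<'E'
from h import *
go(-114.1,56.1,36.3,20)
move_gripper(50)
rep()
go(-116.5,56.1,36.3,40)
go(-116.5,56.1,130,120)
go(-150,50,180,200)
grab("wrist","w8.png")
im,C=grab("top","t8.png")
for k,(lo,hi,z,d) in JARS.items():
    for a,c,m in blobs(mask(im,lo,hi),25): print(k,a,c,onz(C,*c,z).round(1))
E
```

```text
t14.3 [382.7 322.7  36.5] [-114.15   56.06] F [-3.2 -0.4  5.4] w24.68
t14.7 [382.9 322.8  36.2] [-113.86   56.11] F [-0.1  0.6 -0.2] w50.20
t14.9 [380.2 322.3  36.3] [-116.61   56.11] F [ 0.  -0.3 -0.5] w49.86
t15.9 [379.9 321.9 129.2] [-117.01   55.77] F [-0.2 -0.5 -0.3] w50.14
t16.3 [348.3 309.7 180. ] [-150.38   50.08] F [ 0.6 -0.8  1. ] w50.08
yellow 263 [382.3 239.9] [ 443.3 -363.1   48. ]
green 321 [342.9 242.1] [ 437.5 -263.2   56. ]
orange 356 [387.2 200.5] [ 538.5 -371.6   64. ]
red 338 [115.5 247.1] [417.8 278.5  72. ]
red 306 [161.6 103.5] [771.5 183.4  72. ]
red 98 [ 88.1 251.8] [405.  345.3  72. ]
```

View pics/w8.png

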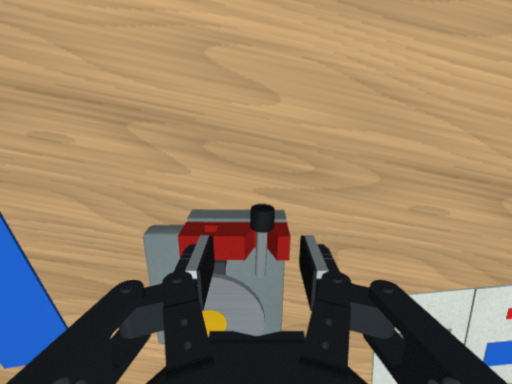

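View pics/t8.png

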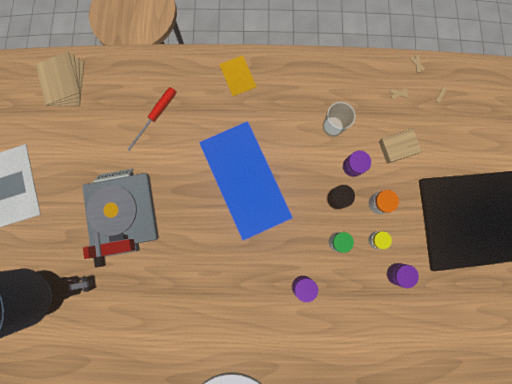

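The pin sits level in the notch with its knob against the block (knob at (262,215) in the wrist view, (99,260) in the top view). Next is the wrist look at the yellow jar.

```bash
cat >> h.py <<'E'
def best(p,yaw):
    c=[]
    for k in (-1,0,1,2):
        y=yaw+k*np.pi
        q=manip.inverse_kinematics(list(p),down(y))
        if q is not None: c.append((abs(q[5]),y,q))
    return min(c,key=lambda t:t[0])[1:]
def lid(im,C,name,near=None):
    lo,hi,z,d=JARS[name]; out=[]
    for a,c,m in blobs(mask(im,lo,hi),40):
        # lid top disc only: use min enclosing circle of blob projected
        out.append((a,c,onz(C,*c,z)))
    return out
E
python3 - <<'E'
from h import *
move_gripper(68)
x,y=443,-363
yaw,q=best([x,y,150],-np.pi/4); print(yaw,q)
# offset TCP so jar sits in the clear upper picture
manip.move_to([x,y,170],down(yaw))
im,C=grab("wrist","w9.png"); rep()
for o in lid(im,C,"yellow"): print(o)
cr=cv2.resize(im,None,fx=1.5,fy=1.5);cv2.imwrite("pics/w9b.png",cr[:,:,::-1])
E
```

```text
-3.9269908169872414 [-0.4135028   0.33586191  0.0115786   0.         -1.24651302 -0.37189536]
t19.2 [ 443.4 -362.4  170.1] [-189.31 -627.62] F [-0.1 -0.1 -0.2] w67.95
(1443, array([255.8, 183.1]), array([ 442.06476851, -363.30645323,   48.        ]))
```

View pics/w9b.png

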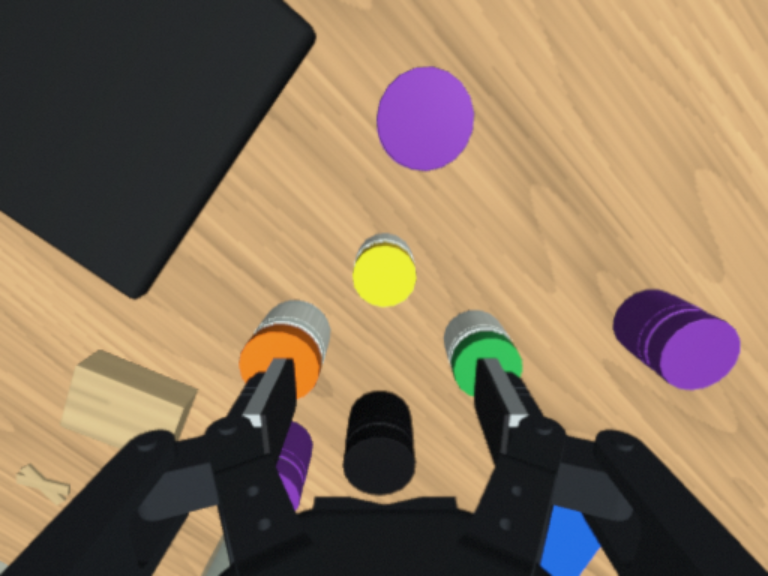

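Yellow jar lid in the wrist view is at (384,275) in the 1.5x picture: (442,-363), which agrees with the top view. Orange is at (282,360) and green at (487,360). The purple and black ones are look-alikes, and the fingers pass clear of them.

```bash
cat >> h.py <<'E'
def pick(x,y,ztcp,yaw,effort=30,open_=None,lift=190):
    manip.move_straight([x,y,ztcp+60],attitude=down(yaw),velocity=150)
    manip.move_straight([x,y,ztcp],velocity=70); rep()
    move_gripper(20,effort); rep()
    manip.move_straight([x,y,ztcp+25],velocity=60); rep()
    manip.move_straight([x,y,lift],velocity=200)
    manip.hold(.3)
    f=np.mean([ (manip.hold(.05),sensors.state()['force'][2])[1] for _ in range(8)]); print('Fz held',f); rep(); return f
E
python3 - <<'E'
from h import *
pick(442.4,-363.2,10,-3*np.pi/4*1-np.pi/2*1 if False else -3.9269908)
grab("wrist","w10.png")
E
```

```text
t21.0 [ 442.8 -363.5   10.5] [-190.16 -628.53] F [ 0.5  0.  -0.5] w67.91
t21.4 [ 442.9 -363.5   10.7] [-190.1  -628.57] F [0.4 0.6 2.6] w43.50
t21.9 [ 442.4 -363.1   35.1] [-190.46 -628.12] F [ 0.3  0.7 -0.2] w43.39
Fz held -0.937328037456821
t23.5 [ 442.4 -363.2  190. ] [-190.48 -628.21] F [-0.4 -0.1 -0.6] w43.69
```

View pics/w10.png

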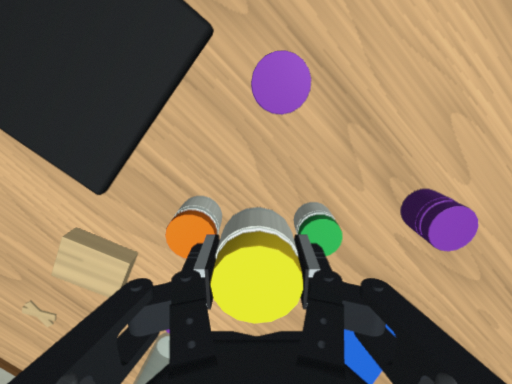

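```bash
cat >> h.py <<'E'
def fz(n=6):
    v=[]
    for _ in range(n): manip.hold(.05); v.append(sensors.state()['force'][2])
    return float(np.mean(v))
def weigh_down(zgrip,W,rel_open,yaw):
    """W: Fz held (negative). lower on pan until the jar's weight rests on it"""
    z0=85+zgrip
    manip.move_straight(b2w(0,0,z0+12),velocity=120); rep(); f0=fz(8); print('f0',f0)
    z=z0+2; manip.move_straight(b2w(0,0,z),velocity=30)
    while z>z0-17:
        f=fz(6); print('z %.1f f %.2f'%(z,f))
        if f>0.35: break
        z-=1.0; manip.move_straight(b2w(0,0,z),velocity=20)
    return z
def carry(p,yaw):
    y,q=best(p,yaw); manip.move_to(list(p),down(y)); return y
E
python3 - <<'E'
from h import *
y=carry(b2w(0,0,190),YB+np.pi/2); rep(); print(y)
grab("top","t10.png")
weigh_down(10.6,-.94,60,y)
rep(); grab("wrist","w11.png"); grab("scene","s11.png")
E
```

```text
t25.9 [506.  289.5 190. ] [ 0.21 -0.8 ] F [-0.8 -0.  -1.6] w43.48
-1.3727963267948966
t26.8 [506.2 290.4 108.5] [0.65 0.1 ] F [ 0.5 -0.4 -1.9] w43.41
f0 -0.9351329841526403
z 97.6 f -1.37
z 96.6 f -1.18
z 95.6 f -1.13
z 94.6 f -0.69
z 93.6 f -0.73
z 92.6 f -0.56
z 91.6 f -0.09
z 90.6 f -0.02
z 89.6 f 0.50
t32.4 [505.6 290.2  89.6] [0.03 0.01] F [ 1.  -0.4  1.2] w42.96
```

View pics/s11.png

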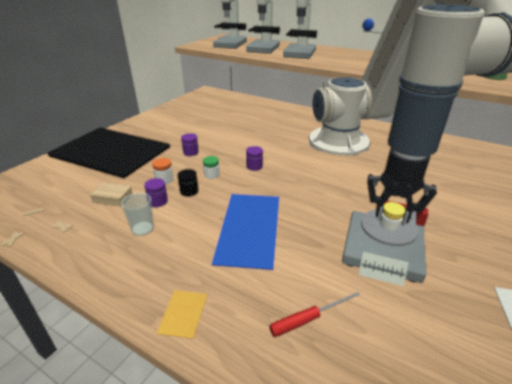

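```bash
python3 - <<'E'
from h import *
manip.move_straight(b2w(0,0,90.8),velocity=20)
move_gripper(62); rep()
manip.move_straight(b2w(0,0,170),velocity=120)
manip.hold(2)
im,C=grab("wrist","w12.png"); rep()
for o in lid(im,C,"yellow"): print(o)
im,C=grab("top","t12.png")
for n in("yellow","green","orange"): 
  for o in lid(im,C,n): print(n,o[0],o[1],onz(C,*o[1],JARS[n][2]+(81 if n=="yellow" else 0)))
E
```

```text
t33.1 [505.6 290.2  90.8] [-0.01 -0.04] F [ 0.2  0.6 -0.8] w62.05
t35.9 [505.6 290.2 170. ] [ 0.01 -0.01] F [ 0.4 -0.2  0.1] w62.14
(2665, array([256.5, 214.5]), array([474.06216848, 285.07103231,  48.        ]))
yellow 163 [103.4 212.4] [496.2613677  288.28954302 129.        ]
green 316 [357.1 239.9] [ 442.97545624 -297.9069495    56.        ]
orange 357 [387.1 200.6] [ 538.24099371 -371.31797517   64.        ]
```

View pics/w12.png

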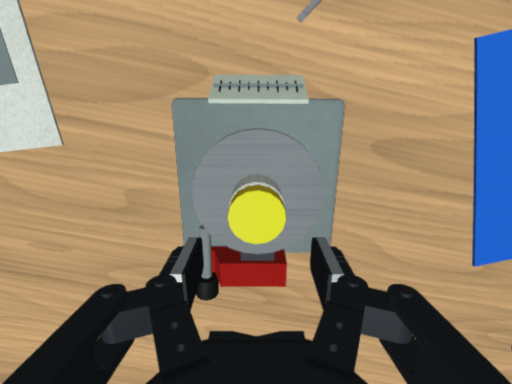

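The yellow jar stands in the middle of the pan (lid at (257,216)) with the pin still parked. The green jar has meanwhile been knocked to about (443,-298). Now yellow goes to the board.

```bash
cat >> h.py <<'E'
BC=np.array([594.,-25.]); YBD=.428
def bd(u,v,z): 
    c,s=np.cos(YBD),np.sin(YBD); return [BC[0]+c*u-s*v,BC[1]+s*u+c*v,z]
def to_board(zlow,u,zgrip,rel):
    y=carry(bd(u,0,190),YBD+np.pi/2); rep()
    z0=4+zgrip
    manip.move_straight(bd(u,0,z0+10),velocity=150); manip.hold(.2); b=fz(8)
    z=z0+1.5; manip.move_straight(bd(u,0,z),velocity=30)
    while z>z0-4:
        f=fz(4); print('z %.1f f %.2f (free %.2f)'%(z,f,b))
        if f>b+1.5: break
        z-=.5; manip.move_straight(bd(u,0,z),velocity=15)
    move_gripper(rel); rep()
    manip.move_straight(bd(u,0,z+70),velocity=120)
    manip.move_straight(bd(u,0,190),velocity=250)
E
python3 - <<'E'
from h import *
C=cam("wrist"); print(onz(C,256.5,215,129))
manip.move_straight(b2w(0,0,90.6),velocity=80)
move_gripper(20,30); rep()
manip.move_straight(b2w(0,0,110),velocity=50); manip.move_straight(b2w(0,0,190),velocity=200)
to_board(0,70,10.5,62)
im,C=grab("wrist","w13.png"); im,C=grab("top","t13.png"); rep()
for n in("yellow","green","orange"): 
  for o in lid(im,C,n): print(n,o[0],o[1],onz(C,*o[1],JARS[n][2]+(4 if n=="yellow" else 0)))
E
```

```text
[507.82004975 291.88098682 129.        ]
t37.4 [505.8 290.4  91. ] [0.28 0.17] F [-0.3  0.4  0.6] w43.40
t40.5 [657.6   4.5 189.7] [  92.78 -310.05] F [ 0.8 -0.4 -1.5] w43.23
z 16.0 f -0.65 (free -1.35)
z 15.5 f -1.22 (free -1.35)
z 15.0 f -0.54 (free -1.35)
z 14.5 f 4.92 (free -1.35)
t44.7 [657.6   4.   14.1] [  92.69 -310.51] F [-0.2  0.7 -0.6] w61.95
t46.1 [656.8   4.1 188. ] [  91.98 -310.27] F [ 0.2 -0.  -1.3] w61.91
yellow 230 [233.2 151.2] [657.05398609   4.42894545  52.        ]
green 316 [357.1 239.9] [ 442.97545624 -297.9069495    56.        ]
orange 370 [387.2 200.7] [ 538.00021995 -371.56047947   64.        ]
```

View pics/w13.png

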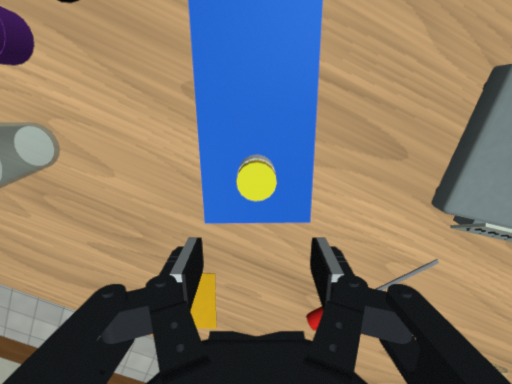

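Yellow stands wholly on the board, lid at (257,180). Next is green.

```bash
python3 - <<'E'
from h import *
move_gripper(74)
yaw=carry([443,-298,170],np.pi/2); print(yaw)
im,C=grab("wrist","w14.png"); 
for o in lid(im,C,"green"): print(o)
im2,C2=grab("top")
for o in lid(im2,C2,"green"): print(o)
rep()
E
```

```text
1.5707963267948966
(1881, array([255.4, 184.7]), array([ 440.61676357, -297.23921709,   56.        ]))
t47.9 [ 443.9 -297.4  169.9] [-176.04 -563.96] F [ 0.5 -0.5 -0.7] w74.12
```

View pics/w14.png

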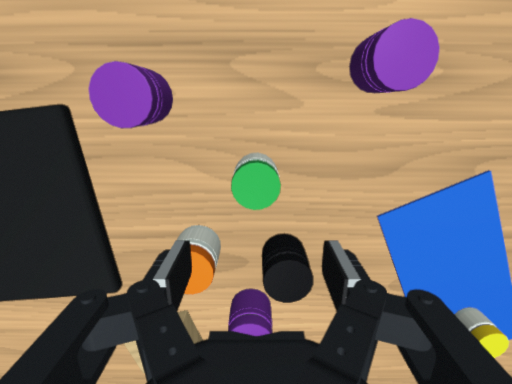

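```bash
python3 - <<'E'
from h import *
pick(441.7,-297.6,14,np.pi/2,effort=35)
y=carry(b2w(0,0,190),YB+np.pi/2); rep()
z=weigh_down(14.5,0,0,y)
grab("wrist","w15.png"); rep()
E
```

```text
t49.7 [ 442.1 -297.8   14.4] [-177.94 -564.03] F [-0.1 -0.9  0.1] w74.19
t50.0 [ 442.2 -297.9   14.7] [-177.84 -564.11] F [-0.7  1.1  3.9] w49.28
t50.6 [ 441.7 -297.5   39.1] [-178.24 -563.66] F [ 0.9 -0.4 -2.4] w49.19
Fz held -1.9188480472317984
t52.2 [ 441.7 -297.6  190. ] [-178.29 -563.77] F [-0.2  0.1 -2.1] w49.73
t54.3 [505.9 289.6 190.1] [ 0.15 -0.64] F [ 0.8  0.8 -1.6] w49.23
t55.1 [506.2 290.4 112.4] [0.66 0.04] F [ 0.  -0.2 -1.5] w49.52
f0 -1.362773814515827
z 101.5 f -1.69
z 100.5 f -1.48
z 99.5 f -1.65
z 98.5 f -1.03
z 97.5 f -1.18
z 96.5 f -1.15
z 95.5 f -0.56
z 94.5 f 0.06
z 93.5 f 0.19
z 92.5 f 0.30
z 91.5 f 0.22
z 90.5 f 0.61
t62.4 [505.6 290.2  90.5] [0.04 0.01] F [ 0.8 -0.8  0.7] w49.07
```

View pics/w15.png

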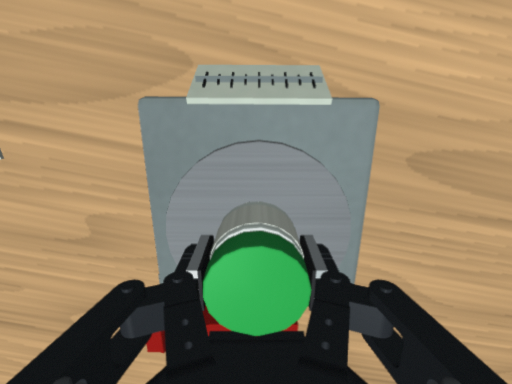

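```bash
python3 - <<'E'
from h import *
manip.move_straight(b2w(0,0,92.8),velocity=20); print(fz(10))
move_gripper(68); rep()
manip.move_straight(b2w(0,0,175),velocity=120)
manip.hold(2)
im,C=grab("wrist","w16.png"); rep()
for o in lid(im,C,"green"): print(o[0],o[1],onz(C,*o[1],134))
manip.move_straight(b2w(0,0,93),velocity=90)
move_gripper(20,35); rep()
manip.move_straight(b2w(0,0,115),velocity=50); manip.move_straight(b2w(0,0,190),velocity=200); print('held',fz(10))
to_board(0,-8,14.3,68)
im,C=grab("wrist","w17.png"); im,C=grab("top","t17.png"); rep()
for n in("yellow","green","orange"): 
  for o in lid(im,C,n): print(n,o[0],o[1],onz(C,*o[1],JARS[n][2]+(0 if n=="orange" else 4)))
E
python3 -c "
import cv2,numpy as np
cv2.imwrite('pics/c5.png',cv2.resize(np.hstack([cv2.imread('pics/w16.png'),cv2.imread('pics/w17.png')]),None,fx=.78,fy=.78))"
```

```text
-0.1741335772516403
t63.5 [505.6 290.2  92.8] [0.03 0.  ] F [-0.8  0.1  0.5] w67.89
t66.4 [505.6 290.2 175. ] [-0.    0.01] F [-0.3  0.   0. ] w68.20
3429 [256.4 215.8] [507.18850162 291.78699697 134.        ]
t67.7 [505.9 290.4  93.5] [0.34 0.18] F [ 0.4  1.  -0.9] w49.41
held -1.7746862483058095
t71.3 [586.7 -28.  190. ] [  16.96 -327.92] F [ 0.   0.9 -2.3] w49.00
z 19.8 f 0.04 (free -1.63)
t74.1 [586.8 -28.4  19.8] [  16.94 -328.33] F [-0.2  0.4 -0.7] w67.79
t75.5 [585.8 -28.3 188.2] [  15.97 -328.03] F [ 1.2  0.9 -1. ] w67.49
green 231 [245.8 181.1] [581.52753294 -27.92638043  60.        ]
orange 365 [387.2 200.6] [ 538.24414732 -371.5677572    64.        ]
```

View pics/c5.png

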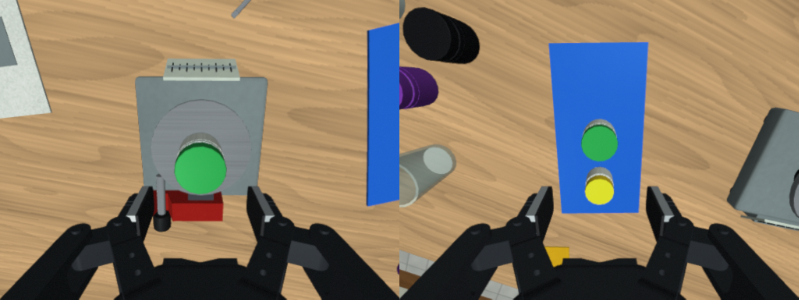

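Green was centred on the pan (left, lid (201,168)) and now stands on the board behind yellow (right, (599,140)). Next is orange.

```bash
python3 - <<'E'
from h import *
move_gripper(80)
yaw=carry([538,-371,180],2.4); print(yaw)
im,C=grab("wrist","w18.png"); 
for o in lid(im,C,"orange"): print(o)
im2,C2=grab("top")
for o in lid(im2,C2,"orange"): print(o)
rep()
E
```

```text
2.4
(810, array([251.6, 190.9]), array([ 544.59233335, -369.24646911,   64.        ]))
(42, array([243.7, 173.5]), array([ 538.0797681, -387.6996971,   64.       ]))
t77.2 [ 538.7 -369.9  180.2] [ -97.43 -653.69] F [0.6 0.5 0.8] w80.02
```

View pics/w18.png

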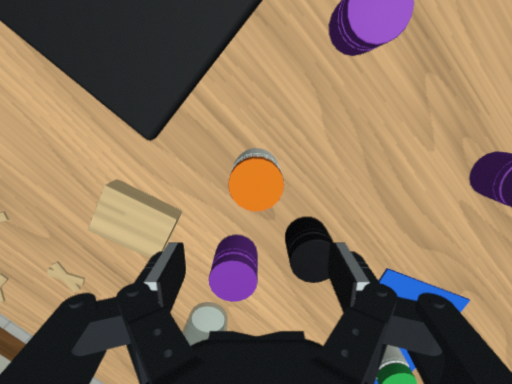

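```bash
sed -i 's/orange=((5,200,150)/orange=((5,190,150)/; s/(14,255,255),64,56/(17,255,255),64,56/' h.py; python3 - <<'E'
from h import *
im=cv2.imread("pics/w18.png")[:,:,::-1].copy(); C=cam("wrist")
for o in lid(im,C,"orange"): print(o)
b=blobs(mask(im,(5,190,150),(17,255,255)))[0]; p=np.argwhere(b[2])[:,::-1].astype(np.float32); print(cv2.minEnclosingCircle(p))
(c,r)=cv2.minEnclosingCircle(p); P=onz(C,*c,64); print(P)
if np.hypot(*(P[:2]-[538,-371.5]))<5:
    x,y=(P[:2]+[538.2,-371.5])/2; print(x,y)
    pick(x,y,18,2.4,effort=40)
    grab("wrist","w19.png")
E
```

```text
(2255, array([255.6, 184. ]), array([ 536.98734795, -371.54365669,   64.        ]))
((255.5, 184.0), 27.170854568481445)
[ 537.06081299 -371.61081613   64.        ]
537.6304064931242 -371.5554080625774
t79.0 [ 538.  -371.8   18.6] [ -98.41 -655.43] F [-0.8  0.5  0.1] w80.20
t79.4 [ 538.2 -371.9   18.8] [ -98.28 -655.53] F [ 0.1 -0.4  2.3] w55.22
t80.0 [ 537.6 -371.4   43.1] [ -98.79 -654.98] F [-0.2 -0.2 -2.6] w55.21
Fz held -2.588011128578625
t81.5 [ 537.7 -371.6  190. ] [ -98.74 -655.13] F [-0.8  0.  -1.9] w55.10
```

View pics/w19.png

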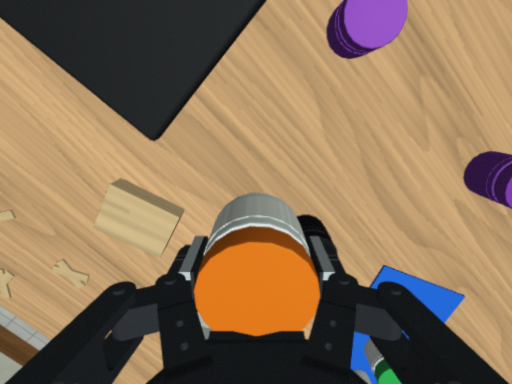

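```bash
sed -i 's/if f>0.35: break/if f>0.15: break/' h.py; python3 - <<'E'
from h import *
y=carry(b2w(0,0,200),YB+np.pi/2); rep()
z=weigh_down(18.7,0,0,y)
rep()
E
```

```text
t83.9 [506.  289.6 200. ] [ 0.27 -0.71] F [-0.1  0.3 -1.9] w55.29
t84.8 [506.3 290.5 116.6] [0.7  0.12] F [ 0.7 -0.2 -1.8] w55.40
f0 -2.343451750964276
z 105.7 f -2.37
z 104.7 f -2.76
z 103.7 f -2.15
z 102.7 f -1.99
z 101.7 f -1.65
z 100.7 f -1.43
z 99.7 f -1.24
z 98.7 f -1.08
z 97.7 f -0.55
z 96.7 f -0.38
z 95.7 f -0.46
z 94.7 f 0.15
t92.0 [505.6 290.2  94.7] [0.02 0.  ] F [ 0.9  1.1 -0.1] w55.22
```

```bash
python3 - <<'E'
from h import *
manip.move_straight(b2w(0,0,94.4),velocity=20); print(fz(10))
move_gripper(74); rep()
manip.move_straight(b2w(0,0,180),velocity=120)
manip.hold(2)
im,C=grab("wrist","w20.png"); rep()
for o in lid(im,C,"orange"): print(o[0],o[1],onz(C,*o[1],139))
manip.move_straight(b2w(0,0,95.5),velocity=90)
move_gripper(20,40); rep()
manip.move_straight(b2w(0,0,120),velocity=50); manip.move_straight(b2w(0,0,200),velocity=200); print('held',fz(10))
to_board(0,-88,19.8,74)
im,C=grab("wrist","w21.png"); rep()
E
python3 -c "
import cv2,numpy as np
cv2.imwrite('pics/c6.png',cv2.resize(np.hstack([cv2.imread('pics/w20.png'),cv2.imread('pics/w21.png')]),None,fx=.78,fy=.78))"
```

```text
-0.03611348251584447
t93.1 [505.6 290.2  94.4] [-0.05 -0.02] F [-0.5 -0.3  0.9] w73.90
t96.0 [505.6 290.2 180. ] [ 0.01 -0.01] F [-0.2  0.8  0.6] w74.15
3975 [256.3 216. ] [507.0119005  291.85104939 139.        ]
t97.4 [505.9 290.4  95.9] [0.35 0.18] F [0.6 0.4 0.2] w55.03
held -2.592971720247503
t101.1 [514.1 -61.2 190. ] [ -60.82 -346.21] F [ 0.1  0.2 -2.3] w55.22
z 25.3 f -2.76 (free -2.33)
z 24.8 f -2.03 (free -2.33)
z 24.3 f 5.17 (free -2.33)
t104.7 [514.1 -61.6  24.2] [ -60.91 -346.55] F [0.6 0.5 0.2] w74.26
t106.0 [513.2 -61.4 188.7] [ -61.75 -346.23] F [ 0.1  0.6 -0.7] w73.91
```

View pics/c6.png

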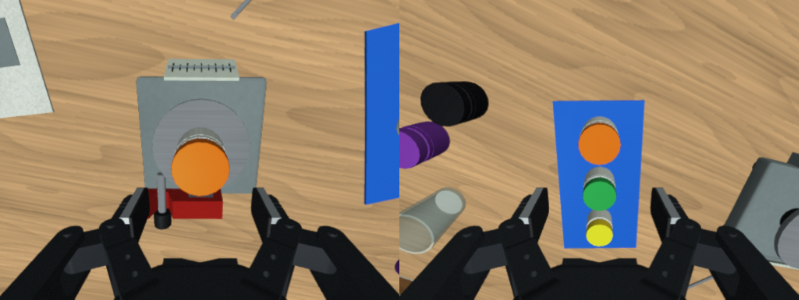

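All three jars stand on the board: orange (599,143), green (599,195), yellow (599,236). I'll move the arm clear for the final check.

```bash
python3 - <<'E'
from h import *
manip.set_joints([1.57,.255,.108,0,-1.424,-.285])
im,C=grab("top","t22.png"); grab("scene","s22.png"); rep()
for n in("yellow","green","orange"): 
  for o in lid(im,C,n):
    P=onz(C,*o[1],JARS[n][2]+4); d=P[:2]-BC; print(n,P.round(1), 'board u,v',round(d@[np.cos(YBD),np.sin(YBD)],1),round(d@[-np.sin(YBD),np.cos(YBD)],1))
a=cv2.resize(im[90:280,60:320],None,fx=3,fy=3,interpolation=cv2.INTER_CUBIC);cv2.imwrite("pics/c7.png",a[:,:,::-1])
E
```

```text
t108.6 [155.5 527.4 231.3] [-296.58  301.38] F [ 0.9  0.4 -0.3] w73.96
yellow [657.1   4.4  52. ] board u,v 69.6 0.6
green [587.2 -27.6  60. ] board u,v -7.3 0.5
orange [513.5 -61.3  68. ] board u,v -88.3 0.4
```

View pics/c7.png

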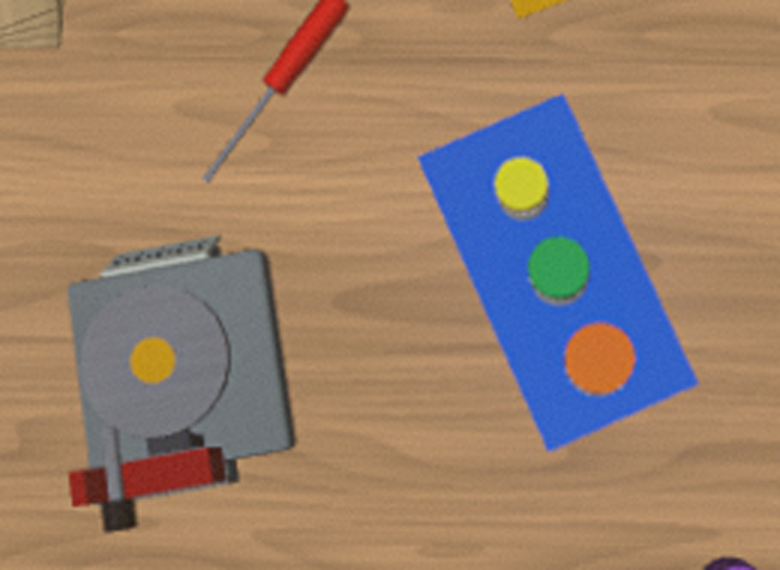

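View pics/s22.png

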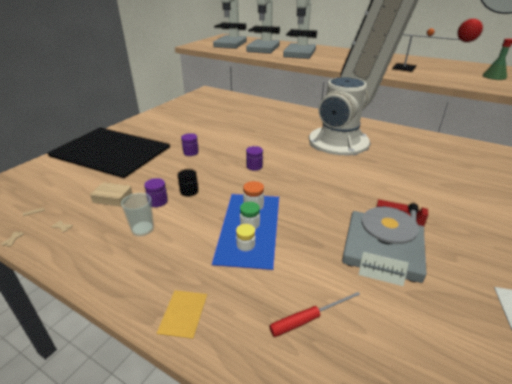

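The final views show the pin parked with its knob at the block, the pan empty, three upright jars wholly on the board, and the bystanders unmoved.

```bash
python3 -c "
from station import ticket
print(ticket.close_job())"
```

```text
the job is handed in; nothing more can be done
None
```

The balance is unlocked, the three jars that were there are weighed and stored, and the job is handed in at about 109 s of the 210 s allowed.

- **Pin:** I drew it straight out and laid it in the notch. I eased it forward until its knob touched the red block, and it was still there in the last pictures.
- **Jars:** I weighed yellow, green and orange in that order in the middle of the pan, letting go and waiting 2 s each time. The red jar was absent. Green was knocked to a new spot during the yellow weighing, so I found it again before picking it up.
- **Board:** Yellow, green and orange stand upright on the centreline, at +70, −7 and −88 mm along the board. All are at least 20 mm inside the edge.
- **Rough weights:** From noisy wrist force I estimate about 0.12 kg for yellow, 0.17 kg for green and 0.25 kg for orange. I did not read the pan scale itself.
- **Bystanders:** The beaker, screwdriver, plywood box and look-alikes are where they were.

Checks that were less clean:
- **View disagreement:** The top and wrist cameras disagreed by 1–2.5 mm on jar positions, so I used averages.
- **Green on the board:** It read contact about 1.5 mm higher than predicted, probably because the second grip off the pan was slightly lower on the jar. It is upright in the later views.

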